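# Slide a spent battery pack through the caddy's gate and down its chute

## Robot

A 6-joint arm with a two-finger parallel gripper is mounted at the origin on the work surface. World frame = base frame: x ahead of the robot, y to its left, z up, the work surface at z = 0. Lengths are in m, angles in rad, forces in N, time in s.
With the tool pointing down it reaches from about 0.4 to 0.825 m from the base axis. Payload 7 kg.
Tool frame: the origin (TCP) lies on the centre line of the jaws, within the pads' length; the fingertips stand arm.tcp_to_tips ahead of it and the grasp point (between the pads) lies 2 mm behind it (arm.tcp_to_tips is the distance from the TCP to the fingertips, in m); z points along the fingers, x is the direction in which the jaws open and shut, and the axes are right-handed (so a half turn about z gives the same grasp; the last joint's range is limited). The gripper opens to 85 mm and grips with 20 to 120 N. Pads are 22 mm wide; open, the fingers measure 114 mm over their backs; the gripper's body (76 mm by 85 mm) begins 54 mm behind the grasp point. The pads swing forward as they close: fully open they stand 13 mm farther back than shut.
Start: joints at [-0.997, 0.359, 0.012, 0, -1.224, -0.288], TCP at [0.19, -0.648, 0.248] pointing down, gripper open.
Joint ranges: [-3.07, 3.07], [-1.43, 2.12], [-1.02, 1.25], [-3.03, 1.67], [-3.05, -0], [-3.03, 3.03]. Speed limits (rad/s): [2.39, 2.39, 3.01, 3.14, 3.14, 3.14].

## Interface

Orientations are given as a unit quaternion [x, y, z, w].
In Python, from workcell import arm, eyes gives the robot as it stands. The module is installed in compiled form; this text tells all that it offers.
- The arm moves only by the tool drive_tool, never from a script. Its argument "commands" is text: rows parted by semicolons, each of 7 numbers parted by spaces: the shift along the tool's x, y, z scaled (see below), then the turn, a rotation vector about the tool's x, y, z scaled (see below), then the opening, from -1 (shut) to 1 (fully open), so that 0 is half open. In form: dx dy dz ax ay az jaw; .... A call has 1 to 8 rows; each row is the pose to reach, as a shift and turn from the pose measured when the call began, along the tool's axes at that moment; what a row does not reach only later rows make up. The controller multiplies each number of a shift by 250 mm and each number of a turn by 90 degrees. A row lasts 1/12 s, in which the tool goes at most 41.7 mm and 7.16 degrees, less where a joint would pass 70% of its speed; a pose out of reach is approached as far as the arm can. A call with a number of a shift or a turn outside -1 to 1 is refused whole. A call with a gripper value outside its range is refused whole. The fingers move at their own pace and stop on an object; the grip force is fixed at half the most. Time passes only in rows, so rows that repeat a pose let the fingers close. It gives the time, the measured TCP pose, the force and the opening at its end, in the units of the state.
- arm.sense(): the state, without advancing time (a new reading comes with each control period).
- eyes.snapshot(name): name is "scene" or "top"; returns a dict with "color" (420x560x3 uint8, red, green, blue), "depth" (420x560 float32, m along the optical axis (not along the pixel's ray), 0 where there is no reading), "vertical_fov" (degrees; the focal length in pixels is half the picture's height over the tangent of half this angle, whatever the lens; pixels are square), "cx", "cy" (the principal point, pixels), "view" (4x4, takes a point from world to camera coordinates). Camera axes: x right, y down, z forward; pixel columns grow to the right and rows downward; lengths in m; the calibration is good to about 2 mm. A picture is of the moment at which its call begins.
- arm.finish_job(): hands the job in, once; it reports no verdict.
The state is a dict: "t": time; "joint_positions": joint angles; "joint_velocities": joint speeds; "effort": joint torques, N m; "tcp_pos": TCP position; "tcp_rot": TCP orientation; "wrist_force": force on the tool from outside, world axes, zero at the start; "ft_torque": the same for the moment, N m; "opening": finger opening in m.
Only numpy, scipy, OpenCV 4.12 (cv2) and the standard library are available. Lean on these libraries where they do the work, as an engineer would, in place of code of your own. Each camera call takes 0.05 s, during which the arm holds its last target. There are 200 camera calls.

## Task

Post the spent battery pack into the recycling caddy: slide it gently along the ledge to the right until it rests against the stop, then push it away from the robot through the gap in the rail, so that it drops off the ledge into the chute and stays there. Do not pick it up, pinch it or force it (15 newtons is the most it may ever feel from the robot), and leave the other things lying about where they are.

Things in the scene. Friction and masses are not known exactly. Their poses are not given: they have to be found in the camera images.
- caddy: Plywood battery caddy fixed to the table, 200 x 320 mm, 100 mm high. Origin: middle of its underside, on the table. Its x axis points away from the robot, y to the left, z up (up to 0.25 rad askew). Its near half (x -100 to 0 mm) is the ledge, a level deck at z = 100 mm that ends at x = 0; beyond is the chute. The pack drops off when it is pushed until its rear face is 5 to 10 mm short of the edge.
- channel (a point): Middle of the channel on the deck, at deck height (caddy x -29.5, y 0, z 100 mm). The channel runs along y, 43 mm wide (caddy x -51 to -8 mm). Near side: wooden kerb 5 mm thick, 6 mm high. Far side: aluminium rail 8 mm thick, 16 mm high, along the ledge's edge. Right end: stop block across the channel, 20 mm wide and high. Left end open.
- edge (a point): Middle of the ledge's edge (caddy x 0, y 0, z 100 mm). Directly left of the stop the rail has a gap 58.5 mm wide, for the pack to pass; the rest of the rail is unbroken. Stop and rail are one rigid piece, set anew each time: the stop's face lies anywhere in caddy y -95 to -45 mm and is not measured; feel for it with the pack. A pack not against the stop catches on the rail.
- chute (a point): Middle of the chute's floor (caddy x 50, y 0, z 10 mm). The chute is open from above over caddy x 0 to 95 mm, y -152 to 152 mm, with a steep steel slide under the ledge's edge and a clear front wall up to z = 70 mm.
- pack_center (a point): Centre of the spent pack, a loose grey block 40 (x) by 56 (y) by 24 mm high, 80 to 150 g, paper label on top. It lies flat in the channel, long side along it, 1 to 2 mm play each side, at caddy y 35 to 90 mm; it slides 50 to 160 mm to the stop, easily (under 3 N): a sharp rise of force means stop or rail. Push with closed fingers, tips 8 to 10 mm above the deck (over the kerb).
- carabiner: Bystander: aluminium carabiner, 72 x 38 x 10 mm, lying in the tray to the right. Origin under its centre.
- torch: Bystander: small torch, 85 mm long, 25 mm thick, lying in the tray to the right. Origin under its middle, x along it.
- magnet: Bystander: round ceramic magnet, 40 mm across, 10 mm thick, on the deck on the robot's side of the kerb, at caddy x -78 mm, y 60 to 135 mm. Origin at the centre of its underside.
- cap: Bystander: steel bottle cap, 32 mm across, 6 mm high, on the deck beyond (to the right of) the stop, at caddy y -137 mm. Origin at the centre of its underside.
- key: Bystander: brass key, 56 mm long, 4 mm thick, lying flat on the table beyond the caddy. Origin under the centre of its bow.
- dish: Bystander: small ceramic bowl, 100 mm across, 30 mm high, on the table left of the caddy. Origin at the centre of its underside.
Not all that is in view belongs to the job. There is more than one size of the part that bears pack_center; the job needs the middle-sized.

How it is judged:
At the end, for the whole second after the job is handed in: The pack lies at rest in the chute: its centre less than 65 mm above the table and between the chute's walls (z of pack_center in the frame of caddy below 0.065 m and x of pack_center in the frame of caddy between 0 and 0.095 m and y of pack_center in the frame of caddy between -0.152 and 0.152 m and linear speed of pack below 0.02 m/s); the robot touches nothing.
It fails at once if the robot presses or pinches the pack with more than 15 N (contact force between any of the fingers, the arm and pack above 15 N).
It fails at once if the pack is lifted: its centre rises more than 10 mm above its height when lying on the ledge (z of pack_center in the frame of caddy above 0.122 m).
It fails at once if a bystander is moved by more than 15 mm (distance of any of carabiner, torch, magnet, cap, key, dish from where it was at the start of the episode above 0.015 m).
It also fails if it takes over 51 s, if anything falls off the work surface, if the arm or the gripper's body presses on something with over 40 N, if the wrist force passes 120 N, or if a joint passes its speed limit or range.

## Working session

There is one attempt and no reset: what is moved stays moved. The work goes in short steps, Python scripts to look and compute and a tool call to move; the robot and the scene stay as the last step left them, time stands still between calls to the robot, and variables do not carry over. Pictures are saved under pics/ and viewed, about 8 in all and at most 12, crops included, and the job is handed in when it is done.

Besides the shell and the picture viewer there is one more tool, called as name(argument=value, ...), one argument or row to a line, values as JSON. drive_tool: Moves the arm, as the interface text tells. Shifts and turns lie within -1 to 1; 1 stands for 250 mm of shift or 90 degrees of turn. Its arguments: {"type":"object","properties":{"commands":{"type":"string"}},"required":["commands"]}

```bash
mkdir -p pics
cat > h.py <<'E'
import numpy as np, cv2
from workcell import arm, eyes
def snap(n):
    s=eyes.snapshot(n); np.savez('last_%s.npz'%n,**s); return s
def px2w(s,u,v,z=None):
    d=s['depth']; f=d.shape[0]/2/np.tan(np.radians(float(s['vertical_fov']))/2)
    V=np.array(s['view']); R,t=V[:3,:3],V[:3,3]
    ray=R.T@np.array([(u-s['cx'])/f,(v-s['cy'])/f,1]); o=-R.T@t
    k=d[int(round(v)),int(round(u))] if z is None else (z-o[2])/ray[2]
    return o+k*ray
E
python3 - <<'E'
from h import *
for n in('scene','top'):
    s=snap(n); cv2.imwrite(f'pics/{n}0.png',s['color'][:,:,::-1]); print(n,s['vertical_fov'],s['cx'],s['cy'],np.round(np.linalg.inv(s['view']),3).tolist())
print(arm.sense(),arm.tcp_to_tips)
E
```

```text
scene 46.126764064363805 275.9251248082092 208.2685250185231 [[0.414, 0.747, -0.52, 1.172], [0.91, -0.349, 0.223, -0.316], [-0.015, -0.566, -0.825, 1.155], [0.0, 0.0, 0.0, 1.0]]
top 53.32666090836468 281.4807651906677 209.22020100485693 [[-0.012, -0.993, 0.117, 0.388], [-1.0, 0.012, -0.007, -0.034], [0.006, -0.117, -0.993, 1.142], [0.0, 0.0, 0.0, 1.0]]
{'t': 0.1, 'joint_positions': array([-9.96901022e-01,  3.59303837e-01,  1.11671664e-02, -3.19012968e-04,
       -1.22411459e+00, -2.88087438e-01]), 'joint_velocities': array([-9.31437635e-05, -1.05756980e-03,  1.82816779e-03,  1.49963140e-03,
        2.14739154e-03,  1.89647039e-04]), 'effort': array([-2.06230048e-03, -5.84765446e+01,  2.94110548e+01,  6.95442796e+00,
       -3.09919124e-03, -2.99557456e-06]), 'tcp_pos': array([ 0.19016223, -0.64723729,  0.24747013]), 'tcp_rot': array([ 5.99237504e-01,  8.00570960e-01,  3.93111829e-04, -6.30208070e-04]), 'wrist_force': array([-0.42420126,  0.22868205, -0.47587909]), 'ft_torque': array([ 0.02745351,  0.00450194, -0.02575297]), 'opening': 0.08531579838225464} 0.017
```

View pics/top0.png

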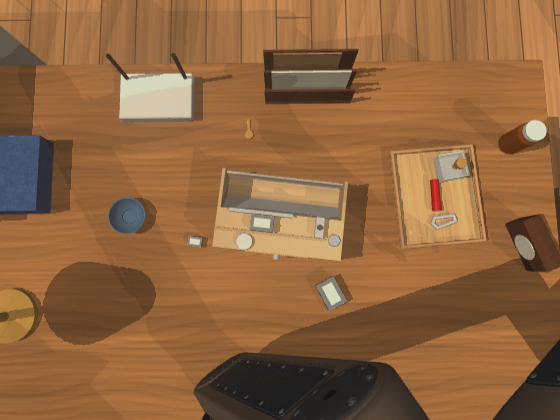

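View pics/scene0.png

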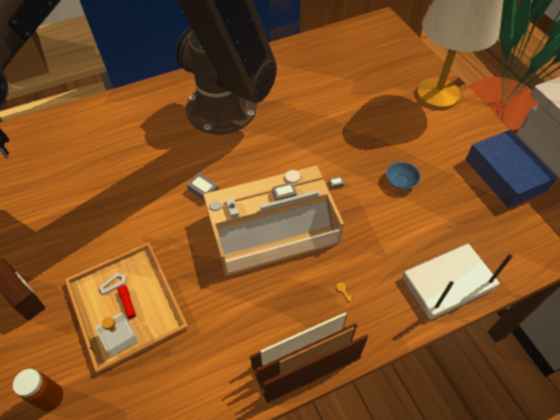

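The top view shows the caddy at about (215–348, 170–260). The pack is in the channel at (262,223), the magnet at (244,241), the cap at (334,240) and the stop near (320,227). Decoy packs lie on the table at (195,241) and (331,293). I'll enlarge that area next.

Run:
```python
from h import *
s=np.load('last_top.npz'); c=s['color'][165:270,205:355,::-1]
cv2.imwrite('pics/top_crop.png',cv2.resize(c,None,fx=5.3,fy=5.3,interpolation=cv2.INTER_CUBIC))
```

```text
(no output)
```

View pics/top_crop.png

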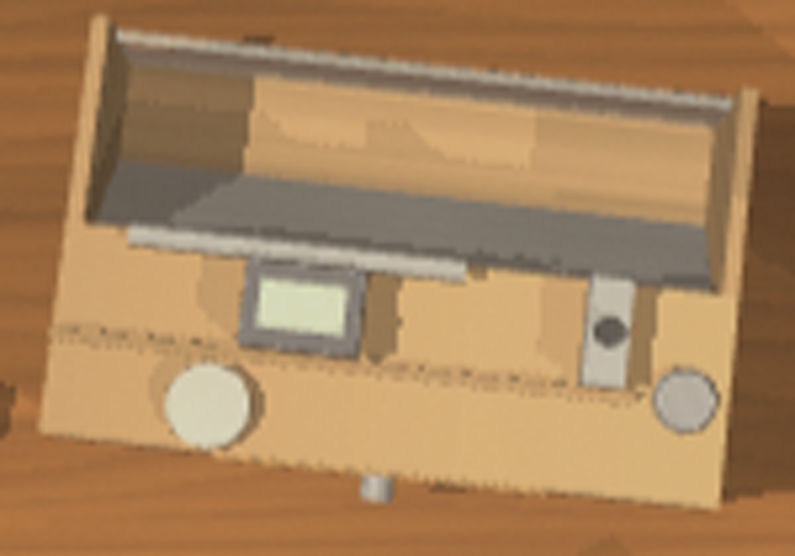

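```bash
cat > m.py <<'E'
from h import *
s=np.load('last_top.npz')
def P(X,Y,z): return px2w(s,(X+.5)/5.3-.5+205,(Y+.5)/5.3-.5+165,z)
nl,nr=P(40,432,.1),P(720,507,.1)
d=nl-nr; print('near edge len',np.linalg.norm(d))
yaw=np.arctan2(-d[0],d[1]); 
# rail
rl,rr=P(127,240,.116),P(466,277,.116)
d2=rl-rr; print('yaw',yaw,np.arctan2(-d2[0],d2[1]))
R=np.array([[np.cos(yaw),-np.sin(yaw)],[np.sin(yaw),np.cos(yaw)]])
o=(nl+nr)[:2]/2+R@[.1,0]
print('origin',o)
for n,a in dict(nl=(40,432,.1),edgeL=(88,222,.1),edgeR=(715,290,.1),p1=(245,262,.124),p2=(365,272,.124),p3=(358,357,.124),p4=(240,347,.124),stop1=(590,275,.12),stop2=(582,387,.12),stopR=(634,280,.12),railL=(127,240,.116),railR=(466,277,.116),railRtop=(466,262,.116),mag=(208,405,.11),cap=(685,400,.106),kerb=(60,332,.106),kerbR=(640,398,.106)).items():
    w=P(*a); dd=px2w(s,(a[0]+.5)/5.3-.5+205,(a[1]+.5)/5.3-.5+165)
    print(n,np.round(w,4),'caddy',np.round(1e3*(R.T@(w[:2]-o)),1),'depth z',round(dd[2],4))
E
python3 m.py
```

```text
near edge len 0.31975054871424896
yaw -0.12153345588172965 -0.12105834837805304
origin [ 0.50067111 -0.03935913]
nl [0.4208 0.1315 0.1   ] caddy [-100.   159.9] depth z 0.103
edgeL [0.5196 0.1095 0.1   ] caddy [  0.7 150. ] depth z 0.0878
edgeR [ 0.4837 -0.1865  0.1   ] caddy [   1.  -148.1] depth z 0.0814
p1 [0.4971 0.0337 0.124 ] caddy [-12.4  72.1] depth z 0.1005
p2 [ 0.4918 -0.0216  0.124 ] caddy [-11.   16.5] depth z 0.1248
p3 [ 0.4526 -0.018   0.124 ] caddy [-50.3  15.3] depth z 0.1175
p4 [0.4578 0.0361 0.124 ] caddy [-51.7  69.7] depth z 1.1416
stop1 [ 0.4896 -0.1258  0.12  ] caddy [ -0.5 -87.2] depth z 0.06
stop2 [ 0.4378 -0.121   0.12  ] caddy [-52.5 -88.7] depth z 0.1011
stopR [ 0.487  -0.1462  0.12  ] caddy [  -0.6 -107.7] depth z 0.0586
railL [0.5089 0.0891 0.116 ] caddy [ -7.4 128.5] depth z 0.1148
railR [ 0.4897 -0.0685  0.116 ] caddy [ -7.3 -30.2] depth z 0.1027
railRtop [ 0.4967 -0.0686  0.116 ] caddy [ -0.4 -29.5] depth z 0.0612
mag [0.432 0.052 0.11 ] caddy [-79.2  82.4] depth z 0.1092
cap [ 0.4318 -0.1701  0.106 ] caddy [ -52.5 -138.2] depth z 0.108
kerb [0.4671 0.1215 0.106 ] caddy [-52.8 155.6] depth z 0.1041
kerbR [ 0.433  -0.1492  0.106 ] caddy [ -53.9 -117.2] depth z 0.0992
```

```bash
cat > g.py <<'E'
import sys
from h import *
from scipy.spatial.transform import Rotation as Ro
yaw=-.1213; o=np.array([.5007,-.0394])
C=Ro.from_euler('z',yaw)
# usage: g.py cx cy tipz(mm): units to go to caddy target, tips at height above table
a=arm.sense(); T=Ro.from_quat(a['tcp_rot']); p=a['tcp_pos']
print('t',round(a['t'],2),'caddy TCP mm',np.round(1e3*C.inv().apply(p-[*o,0]),1),'tipz',round(1e3*(p[2]-.017),1),'F caddy',np.round(C.inv().apply(a['wrist_force']),2),'open',round(a['opening'],4))
if len(sys.argv)>3:
    cx,cy,z=map(float,sys.argv[1:])
    w=C.apply([cx/1e3,cy/1e3,0])+[*o,z/1e3+.017]
    D=C*Ro.from_matrix(np.array([[0,1,0],[1,0,0],[0,0,-1]]).T)
    print('shift',np.round(T.inv().apply(w-p)/.25,4),'turn',np.round((T.inv()*D).as_rotvec()/(np.pi/2),4))
E
python3 g.py -31 98 220
```

```text
t 0.1 caddy TCP mm [-234.7 -640.9  247.5] tipz 230.5 F caddy [-0.45  0.18 -0.48] open 0.0853
shift [2.3917 1.9183 0.0452] turn [-0.0003 -0.0009  0.2591]
```

drive_tool(
  commands="0.8 0.64 0.01 0 0 0.259 -1;0.8 0.64 0.01 0 0 0.259 -1;0.8 0.64 0.01 0 0 0.259 -1;0.8 0.64 0.01 0 0 0.259 -1;0.8 0.64 0.01 0 0 0.259 -1;0.8 0.64 0.01 0 0 0.259 -1;0.8 0.64 0.01 0 0 0.259 -1;0.8 0.64 0.01 0 0 0.259 -1",
)

```text
t: 0.77
tcp_pos: [0.2881, -0.4079, 0.2457]
tcp_rot: [0.747, 0.664, 0.001, -0.0]
wrist_force: [-0.6, 0.4, -0.7]
opening: 0.0
```

```bash
python3 g.py -31 98 220
```

```text
t 0.77 caddy TCP mm [-166.4 -391.5  245.7] tipz 228.7 F caddy [-0.67  0.32 -0.69] open 0.0
shift [1.9561 0.549  0.0374] turn [ 0.0002 -0.0009  0.0024]
```

drive_tool(
  commands="1 0.28 0.02 0 0 0.002 -1;1 0.28 0.02 0 0 0.002 -1;1 0.28 0.02 0 0 0.002 -1;1 0.28 0.02 0 0 0.002 -1;1 0.28 0.02 0 0 0.002 -1;1 0.28 0.02 0 0 0.002 -1;1 0.28 0.02 0 0 0.002 -1;1 0.28 0.02 0 0 0.002 -1",
)

```text
t: 1.43
tcp_pos: [0.3883, -0.166, 0.2411]
tcp_rot: [0.747, 0.665, 0.001, -0.0]
wrist_force: [0.4, 0.7, -0.3]
opening: -0.0001
```

```bash
python3 g.py -31 98 220
```

```text
t 1.43 caddy TCP mm [ -96.3 -139.3  241.1] tipz 224.1 F caddy [ 0.31  0.76 -0.26] open -0.0001
shift [0.948  0.2651 0.0178] turn [ 0.0004 -0.0009  0.0027]
```

drive_tool(
  commands="0.948 0.265 0.018 0 -0.001 0.003 -1;0.948 0.265 0.018 0 -0.001 0.003 -1;0.948 0.265 0.018 0 -0.001 0.003 -1;0.948 0.265 0.018 0 -0.001 0.003 -1;0.948 0.265 0.018 0 -0.001 0.003 -1;0.948 0.265 0.018 0 -0.001 0.003 -1;0.948 0.265 0.018 0 -0.001 0.003 -1;0.948 0.265 0.018 0 -0.001 0.003 -1",
)

```text
t: 2.1
tcp_pos: [0.4826, 0.0623, 0.2361]
tcp_rot: [0.748, 0.663, -0.001, 0.0]
wrist_force: [-0.3, -0.8, -0.5]
opening: -0.0001
```

```bash
python3 g.py -31 98 109
python3 - <<'E'
from h import *
s=snap('top'); cv2.imwrite('pics/t2.png',cv2.resize(s['color'][150:280,190:360,::-1],None,fx=4.5,fy=4.5))
E
```

```text
t 2.1 caddy TCP mm [-30.2  98.7 236.1] tipz 219.1 F caddy [-0.23 -0.86 -0.46] open -0.0001
shift [-0.0023 -0.0027  0.4405] turn [-0.0005  0.0009  0.0007]
```

View pics/t2.png

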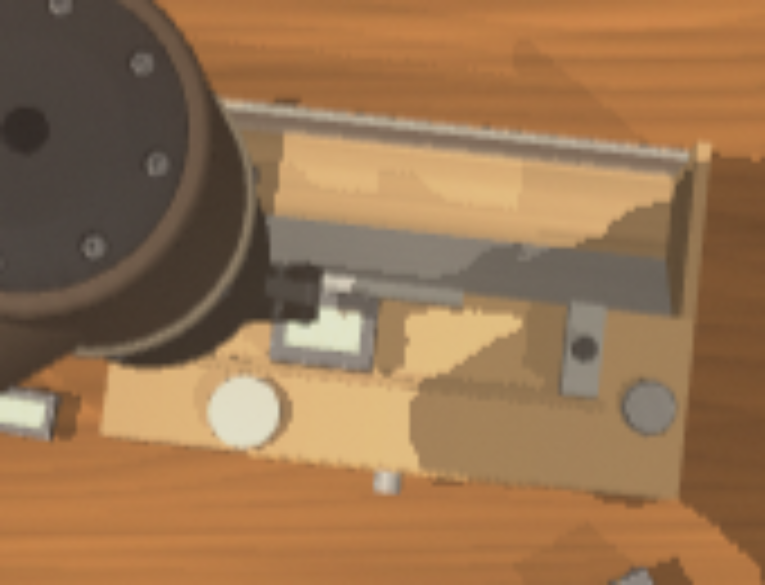

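The hand hangs over the left part of the channel, and the pack (its top at about (325,335) in this crop) is clear to its right. I'll lower next.

drive_tool(
  commands="0 -0.003 0.1 0 0 0 -1;0 -0.003 0.2 0 0 0 -1;0 -0.003 0.28 0 0 0 -1;0 -0.003 0.34 0 0 0 -1;0 -0.003 0.38 0 0 0 -1;0 -0.003 0.41 0 0 0 -1;0 -0.003 0.436 0 0 0 -1;0 -0.003 0.436 0 0 0 -1",
)

```text
t: 2.82
tcp_pos: [0.4809, 0.0604, 0.1265]
tcp_rot: [0.749, 0.663, -0.001, -0.0]
wrist_force: [0.4, -0.8, -1.1]
opening: -0.0004
```

```bash
python3 g.py -31 88 109
```

```text
t 2.82 caddy TCP mm [-31.8  96.7 126.5] tipz 109.5 F caddy [ 0.52 -0.7  -1.05] open -0.0004
shift [-0.0348  0.0031  0.002 ] turn [-0.0012  0.0012 -0.0007]
```

drive_tool(
  commands="-0.01 0.002 0.002 0 0 0 -1;-0.02 0.003 0.002 0 0 0 -1;-0.026 0.003 0.002 0 0 0 -1;-0.032 0.003 0.002 0 0 0 -1;-0.038 0.003 0.002 0 0 0 -1;-0.044 0.003 0.002 0 0 0 -1;-0.05 0.003 0.002 0 0 0 -1;-0.056 0.003 0.002 0 0 0 -1",
)

```text
t: 3.48
tcp_pos: [0.4801, 0.0465, 0.1262]
tcp_rot: [0.749, 0.663, -0.001, -0.0]
wrist_force: [1.3, 1.3, 0.6]
opening: 0.0
```

```bash
python3 g.py -31 70 109
```

```text
t 3.48 caddy TCP mm [-30.8  82.8 126.2] tipz 109.2 F caddy [1.13 1.47 0.56] open 0.0
shift [-0.0512 -0.0006  0.0009] turn [-0.0008  0.0009 -0.0006]
```

drive_tool(
  commands="-0.008 0 0 0 0 0 -1;-0.016 0 0 0 0 0 -1;-0.024 0 0 0 0 0 -1;-0.034 0 0 0 0 0 -1;-0.044 0 0 0 0 0 -1;-0.054 0 0 0 0 0 -1;-0.064 0 0 0 0 0 -1;-0.074 0 0 0 0 0 -1",
)

```text
t: 4.15
tcp_pos: [0.4779, 0.0279, 0.1263]
tcp_rot: [0.749, 0.663, -0.001, 0.0]
wrist_force: [-0.8, 1.3, 0.5]
opening: -0.0001
```

```bash
python3 g.py -31 20 109
```

```text
t 4.15 caddy TCP mm [-30.8  64.  126.3] tipz 109.3 F caddy [-0.91  1.16  0.48] open -0.0001
shift [-0.1761 -0.0005  0.0013] turn [-0.0008  0.0009 -0.0007]
```

Force is low, about 1.2 N, so the pack is sliding. Continuing at 3 mm per row.

drive_tool(
  commands="-0.012 0 0 0 0 0 -1;-0.024 0 0 0 0 0 -1;-0.036 0 0 0 0 0 -1;-0.048 0 0 0 0 0 -1;-0.06 0 0 0 0 0 -1;-0.072 0 0 0 0 0 -1;-0.084 0 0 0 0 0 -1;-0.096 0 0 0 0 0 -1",
)

```text
t: 4.82
tcp_pos: [0.4748, 0.0038, 0.1263]
tcp_rot: [0.749, 0.663, -0.001, -0.0]
wrist_force: [0.2, -0.1, 1.0]
opening: -0.0
```

drive_tool(
  commands="-0.012 0 0 0 0 0 -1;-0.024 0 0 0 0 0 -1;-0.036 0 0 0 0 0 -1;-0.048 0 0 0 0 0 -1;-0.06 0 0 0 0 0 -1;-0.072 0 0 0 0 0 -1;-0.084 0 0 0 0 0 -1;-0.096 0 0 0 0 0 -1",
)

```text
t: 5.48
tcp_pos: [0.4718, -0.0204, 0.1263]
tcp_rot: [0.749, 0.663, -0.001, -0.0]
wrist_force: [0.3, 1.5, 0.1]
opening: -0.0001
```

```bash
python3 g.py -31 -10 109
```

```text
t 5.48 caddy TCP mm [-31.   15.4 126.3] tipz 109.3 F caddy [0.16 1.51 0.13] open -0.0001
shift [-0.1015 -0.      0.0013] turn [-0.0009  0.001  -0.0007]
```

drive_tool(
  commands="-0.01 0 0 0 0 0 -1;-0.02 0 0 0 0 0 -1;-0.03 0 0 0 0 0 -1;-0.04 0 0 0 0 0 -1;-0.05 0 0 0 0 0 -1;-0.058 0 0 0 0 0 -1;-0.066 0 0 0 0 0 -1;-0.072 0 0 0 0 0 -1",
)

```text
t: 6.15
tcp_pos: [0.4696, -0.0385, 0.1263]
tcp_rot: [0.749, 0.663, -0.001, -0.0]
wrist_force: [0.3, 0.8, 0.3]
opening: -0.0001
```

```bash
python3 g.py -31 -18 109
python3 - <<'E'
from h import *
s=snap('scene'); cv2.imwrite('pics/s2.png',cv2.resize(s['color'][140:290,160:370,::-1],None,fx=3.8,fy=3.8))
E
```

```text
t 6.15 caddy TCP mm [-31.   -2.8 126.3] tipz 109.3 F caddy [0.23 0.82 0.32] open -0.0001
shift [-0.0607  0.0001  0.0012] turn [-0.0009  0.001  -0.0007]
```

View pics/s2.png

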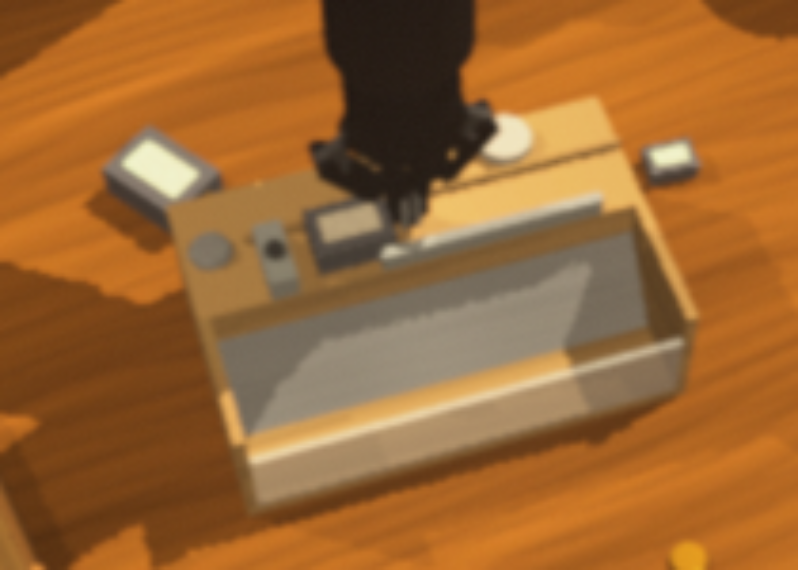

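The pack, at about (350,235), slides straight. Its front is about 15 mm short of the stop, whose face is near x=295. I'll go slower from here.

drive_tool(
  commands="-0.006 0 0 0 0 0 -1;-0.012 0 0 0 0 0 -1;-0.017 0 0 0 0 0 -1;-0.022 0 0 0 0 0 -1;-0.027 0 0 0 0 0 -1;-0.032 0 0 0 0 0 -1;-0.036 0 0 0 0 0 -1;-0.04 0 0 0 0 0 -1",
)

```text
t: 6.87
tcp_pos: [0.4683, -0.0486, 0.1263]
tcp_rot: [0.749, 0.663, -0.001, -0.0]
wrist_force: [0.3, 0.0, 0.7]
opening: -0.0002
```

drive_tool(
  commands="-0.002 0 0 0 0 0 -1;-0.004 0 0 0 0 0 -1;-0.006 0 0 0 0 0 -1;-0.008 0 0 0 0 0 -1",
)

```text
t: 7.2
tcp_pos: [0.468, -0.0506, 0.1263]
tcp_rot: [0.749, 0.663, -0.001, -0.0]
wrist_force: [-0.3, 0.2, -0.2]
opening: -0.0001
```

```bash
python3 g.py -31 -18 109
```

```text
t 7.2 caddy TCP mm [-31.1 -15.1 126.3] tipz 109.3 F caddy [-0.33  0.16 -0.18] open -0.0001
shift [-0.0117  0.0003  0.0012] turn [-0.001   0.001  -0.0007]
```

drive_tool(
  commands="-0.0015 0 0 0 0 0 -1;-0.003 0 0 0 0 0 -1;-0.0045 0 0 0 0 0 -1",
)

```text
t: 7.45
tcp_pos: [0.4679, -0.0518, 0.1263]
tcp_rot: [0.749, 0.663, -0.001, -0.0]
wrist_force: [0.3, 1.7, 0.2]
opening: -0.0002
```

drive_tool(
  commands="-0.0015 0 0 0 0 0 -1;-0.003 0 0 0 0 0 -1;-0.0045 0 0 0 0 0 -1",
)

```text
t: 7.7
tcp_pos: [0.4677, -0.0529, 0.1263]
tcp_rot: [0.749, 0.663, -0.001, -0.0]
wrist_force: [0.2, 0.1, -0.4]
opening: -0.0002
```

```bash
python3 g.py -31 -18 109
python3 - <<'E'
from h import *
s=snap('scene'); cv2.imwrite('pics/s3.png',cv2.resize(s['color'][170:230,205:305,::-1],None,fx=7.5,fy=7.5,interpolation=cv2.INTER_CUBIC))
E
```

```text
t 7.7 caddy TCP mm [-31.1 -17.4 126.3] tipz 109.3 F caddy [ 0.15  0.13 -0.44] open -0.0002
shift [-0.0022  0.0003  0.0012] turn [-0.001   0.001  -0.0007]
```

View pics/s3.png

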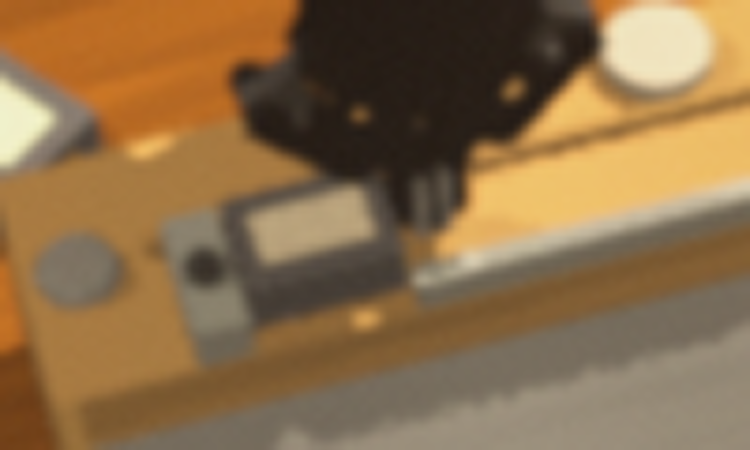

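The pack's right face nearly touches the stop at about (235,260) in this crop. I'll go on in fine steps.

drive_tool(
  commands="-0.001 0 0 0 0 0 -1;-0.002 0 0 0 0 0 -1;-0.003 0 0 0 0 0 -1",
)

```text
t: 8.0
tcp_pos: [0.4676, -0.0537, 0.1263]
tcp_rot: [0.749, 0.663, -0.001, -0.0]
wrist_force: [-1.2, 1.1, -0.1]
opening: 0.0003
```

drive_tool(
  commands="-0.001 0 0 0 0 0 -1;-0.002 0 0 0 0 0 -1;-0.003 0 0 0 0 0 -1",
)

```text
t: 8.25
tcp_pos: [0.4678, -0.0543, 0.1263]
tcp_rot: [0.749, 0.663, -0.001, -0.0]
wrist_force: [-0.5, 3.9, -0.6]
opening: 0.0
```

drive_tool(
  commands="0 0 0 0 0 0 -1",
)

```text
t: 8.33
tcp_pos: [0.4678, -0.0542, 0.1263]
tcp_rot: [0.749, 0.662, -0.001, -0.0]
wrist_force: [-0.1, 0.5, -0.9]
opening: 0.0001
```

drive_tool(
  commands="-0.001 0 0 0 0 0 -1;-0.001 0 0 0 0 0 -1",
)

```text
t: 8.5
tcp_pos: [0.4678, -0.0543, 0.1263]
tcp_rot: [0.749, 0.663, -0.001, -0.0]
wrist_force: [-0.2, 2.6, 0.6]
opening: -0.0001
```

```bash
python3 g.py -31 -12 109
```

```text
t 8.5 caddy TCP mm [-30.8 -18.7 126.3] tipz 109.3 F caddy [-0.52  2.54  0.61] open -0.0001
shift [ 0.0269 -0.0007  0.0013] turn [-0.0006  0.0004 -0.0008]
```

drive_tool(
  commands="-0.001 0 0 0 0 0 -1;-0.002 0 0 0 0 0 -1;-0.002 0 0 0 0 0 -1",
)

```text
t: 8.75
tcp_pos: [0.4679, -0.0544, 0.1263]
tcp_rot: [0.749, 0.662, -0.0, -0.0]
wrist_force: [0.5, 5.8, 0.4]
opening: 0.0003
```

Firm stop: 5.8 N with no travel. I'll back off, rise and go round to the near side.

drive_tool(
  commands="0.012 0 0 0 0 0 -1;0.03 0 0 0 0 0 -1;0.048 0 0 0 0 0 -1;0.048 0 -0.06 0 0 0 -1;0.048 0 -0.16 0 0 0 -1;0.048 0 -0.22 0 0 0 -1;0.048 0 -0.24 0 0 0 -1;0.048 0 -0.24 0 0 0 -1",
)

```text
t: 9.42
tcp_pos: [0.4701, -0.0421, 0.1876]
tcp_rot: [0.749, 0.663, 0.001, 0.0]
wrist_force: [0.6, 0.3, -1.1]
opening: -0.0
```

```bash
python3 g.py -76 -60.5 168
python3 - <<'E'
from h import *
s=snap('scene'); cv2.imwrite('pics/s4.png',cv2.resize(s['color'][170:230,205:305,::-1],None,fx=7.5,fy=7.5,interpolation=cv2.INTER_CUBIC))
E
```

```text
t 9.42 caddy TCP mm [-30.   -6.4 187.6] tipz 170.6 F caddy [ 0.55  0.4  -1.12] open -0.0
shift [-0.2166 -0.1836  0.0099] turn [ 0.0011 -0.0005 -0.0006]
```

View pics/s4.png

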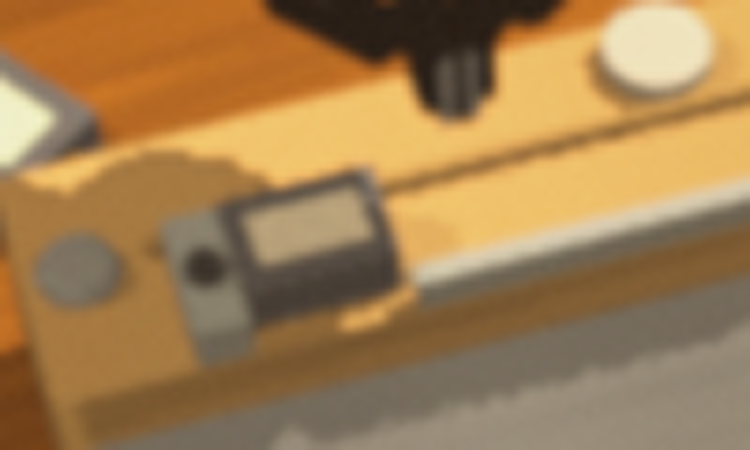

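The pack sits square against the stop, clear of the rail's end at (415,285).

drive_tool(
  commands="-0.05 -0.05 0.01 0 0 0 -1;-0.12 -0.12 0.01 0 0 0 -1;-0.19 -0.18 0.01 0 0 0 -1;-0.217 -0.184 0.01 0 0 0 -1;-0.217 -0.184 0.01 0 0 0 -1;-0.217 -0.184 0.08 0 0 0 -1;-0.217 -0.184 0.14 0 0 0 -1;-0.217 -0.184 0.14 0 0 0 -1",
)

```text
t: 10.13
tcp_pos: [0.4157, -0.0904, 0.1486]
tcp_rot: [0.749, 0.662, -0.002, -0.002]
wrist_force: [-1.1, -0.3, -1.0]
opening: -0.0002
```

```bash
python3 g.py -73 -61 109.3
```

```text
t 10.13 caddy TCP mm [-78.2 -60.9 148.6] tipz 131.6 F caddy [-1.08 -0.43 -1.  ] open -0.0002
shift [-0.0003  0.0213  0.089 ] turn [-0.003   0.0004 -0.0014]
```

drive_tool(
  commands="0 0.014 0.03 -0.003 0 -0.001 -1;0 0.014 0.06 -0.003 0 -0.001 -1;0 0.014 0.08 -0.003 0 -0.001 -1;0 0.014 0.089 -0.003 0 -0.001 -1;0 0.014 0.089 -0.003 0 -0.001 -1",
)

```text
t: 10.55
tcp_pos: [0.4188, -0.0907, 0.1259]
tcp_rot: [0.749, 0.663, -0.001, -0.0]
wrist_force: [0.6, -0.7, -1.2]
opening: 0.0002
```

```bash
python3 g.py -62 -61 109.3
```

```text
t 10.55 caddy TCP mm [-75.  -60.9 125.9] tipz 108.9 F caddy [ 0.67 -0.59 -1.18] open 0.0002
shift [-0.0005  0.0522 -0.0016] turn [-0.0007  0.0006 -0.0003]
```

drive_tool(
  commands="0 0.006 -0.002 0 0 0 -1;0 0.012 -0.002 0 0 0 -1;0 0.018 -0.002 0 0 0 -1;0 0.023 -0.002 0 0 0 -1;0 0.028 -0.002 0 0 0 -1;0 0.033 -0.002 0 0 0 -1;0 0.038 -0.002 0 0 0 -1;0 0.043 -0.002 0 0 0 -1",
)

```text
t: 11.22
tcp_pos: [0.4297, -0.0921, 0.1264]
tcp_rot: [0.749, 0.663, -0.001, -0.0]
wrist_force: [0.4, 0.1, 0.2]
opening: -0.0
```

drive_tool(
  commands="0 0.004 0 0 0 0 -1;0 0.008 0 0 0 0 -1;0 0.012 0 0 0 0 -1;0 0.016 0 0 0 0 -1;0 0.02 0 0 0 0 -1;0 0.024 0 0 0 0 -1",
)

```text
t: 11.72
tcp_pos: [0.4355, -0.0928, 0.1264]
tcp_rot: [0.749, 0.663, -0.001, -0.0]
wrist_force: [-0.1, -0.1, 0.6]
opening: 0.0002
```

```bash
python3 g.py -18 -61 109.3
```

```text
t 11.72 caddy TCP mm [-58.3 -60.9 126.4] tipz 109.4 F caddy [-0.06 -0.12  0.64] open 0.0002
shift [-0.0002  0.1612  0.    ] turn [-0.001   0.0006 -0.0003]
```

drive_tool(
  commands="0 0.004 0 0 0 0 -1;0 0.008 0 0 0 0 -1;0 0.012 0 0 0 0 -1;0 0.016 0 0 0 0 -1",
)

```text
t: 12.05
tcp_pos: [0.4395, -0.0933, 0.1263]
tcp_rot: [0.749, 0.663, -0.001, -0.0]
wrist_force: [-1.2, 0.0, -0.5]
opening: 0.0002
```

drive_tool(
  commands="0 0.004 0 0 0 0 -1;0 0.008 0 0 0 0 -1;0 0.012 0 0 0 0 -1;0 0.016 0 0 0 0 -1",
)

```text
t: 12.38
tcp_pos: [0.4436, -0.0938, 0.1263]
tcp_rot: [0.749, 0.663, -0.001, -0.0]
wrist_force: [0.1, 0.4, 0.5]
opening: -0.0002
```

```bash
python3 g.py -18 -61 109.3
python3 - <<'E'
from h import *
s=snap('scene'); cv2.imwrite('pics/s5.png',cv2.resize(s['color'][170:230,205:305,::-1],None,fx=7.5,fy=7.5,interpolation=cv2.INTER_CUBIC))
E
```

```text
t 12.38 caddy TCP mm [-50.1 -61.  126.3] tipz 109.3 F caddy [0.01 0.43 0.5 ] open -0.0002
shift [-1.000e-04  1.285e-01 -3.000e-04] turn [-0.001   0.0006 -0.0004]
```

View pics/s5.png

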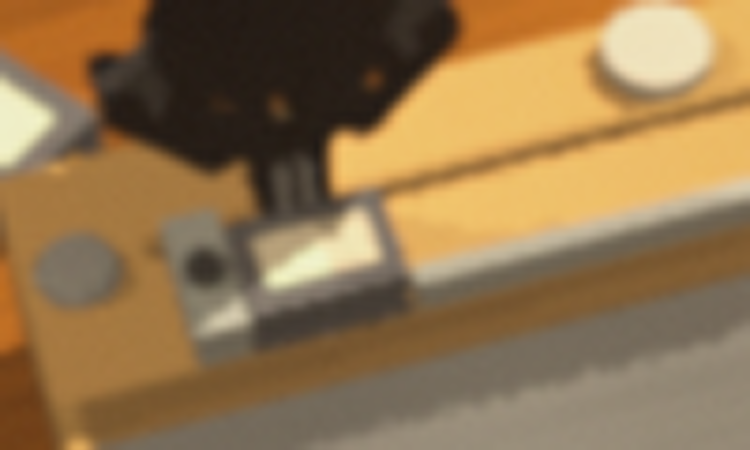

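The pack has entered the gap squarely between the stop and the rail's end at (410,290). Continuing.

drive_tool(
  commands="0 0.005 0 0 0 0 -1;0 0.01 0 0 0 0 -1;0 0.015 0 0 0 0 -1;0 0.02 0 0 0 0 -1;0 0.025 0 0 0 0 -1;0 0.03 0 0 0 0 -1;0 0.035 0 0 0 0 -1;0 0.04 0 0 0 0 -1",
)

```text
t: 13.1
tcp_pos: [0.4539, -0.0951, 0.1263]
tcp_rot: [0.749, 0.663, -0.001, -0.0]
wrist_force: [-1.1, -0.2, 0.4]
opening: 0.0
```

drive_tool(
  commands="0 0.005 0 0 0 0 -1;0 0.01 0 0 0 0 -1;0 0.015 0 0 0 0 -1;0 0.02 0 0 0 0 -1;0 0.025 0 0 0 0 -1;0 0.03 0 0 0 0 -1;0 0.035 0 0 0 0 -1;0 0.04 0 0 0 0 -1",
)

```text
t: 13.77
tcp_pos: [0.4639, -0.0963, 0.1263]
tcp_rot: [0.749, 0.663, -0.001, -0.0]
wrist_force: [-0.5, 0.7, -0.2]
opening: 0.0
```

```bash
python3 g.py -18 -61 109.3
```

```text
t 13.77 caddy TCP mm [-29.7 -60.9 126.3] tipz 109.3 F caddy [-0.62  0.64 -0.18] open 0.0
shift [-0.0003  0.0466 -0.0001] turn [-0.0009  0.0006 -0.0003]
```

drive_tool(
  commands="0 0.006 0 0 0 0 -1;0 0.012 0 0 0 0 -1;0 0.018 0 0 0 0 -1;0 0.024 0 0 0 0 -1;0 0.03 0 0 0 0 -1;0 0.036 0 0 0 0 -1;0 0.042 0 0 0 0 -1;0 0.048 0 0 0 0 -1",
)

```text
t: 14.43
tcp_pos: [0.476, -0.0978, 0.1263]
tcp_rot: [0.749, 0.663, -0.001, -0.0]
wrist_force: [0.5, -0.1, -0.3]
opening: -0.0002
```

drive_tool(
  commands="0 0.006 0 0 0 0 -1;0 0.012 0 0 0 0 -1;0 0.016 0 0 0 0 -1;0 0.016 0 0 0 0 -1;0 0.016 0 0 0 0 -1",
)

```text
t: 14.85
tcp_pos: [0.4799, -0.0983, 0.1262]
tcp_rot: [0.749, 0.663, -0.001, -0.0]
wrist_force: [-0.1, 0.9, -0.2]
opening: 0.0002
```

```bash
python3 g.py -18 -61 109.3
python3 - <<'E'
from h import *
s=snap('scene'); cv2.imwrite('pics/s6.png',cv2.resize(s['color'][160:280,190:350,::-1],None,fx=5,fy=5,interpolation=cv2.INTER_CUBIC))
E
```

```text
t 14.85 caddy TCP mm [-13.5 -61.  126.2] tipz 109.2 F caddy [-0.19  0.87 -0.21] open 0.0002
shift [-0.0002 -0.018  -0.0003] turn [-0.001   0.0007 -0.0004]
```

View pics/s6.png

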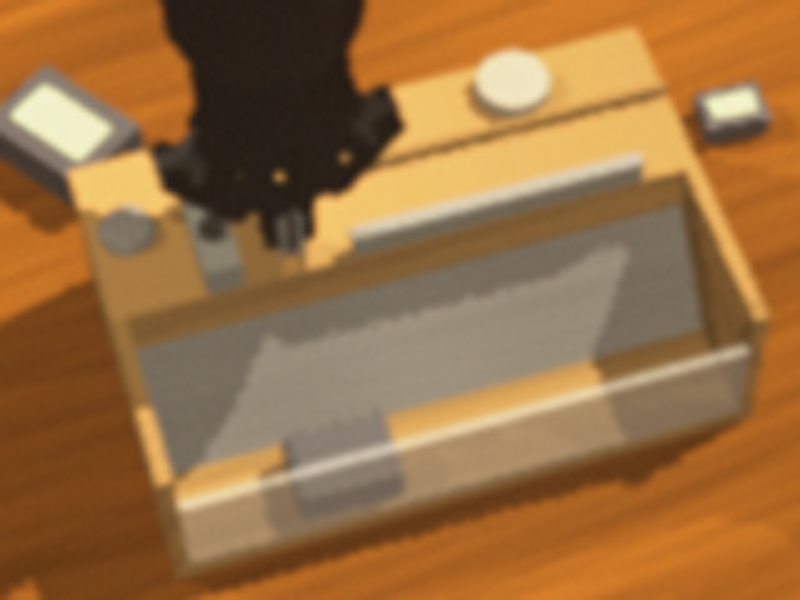

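The pack has dropped and lies in the chute behind the clear wall, around (340,460). I'll retreat upwards, then check the final state.

drive_tool(
  commands="0 -0.02 -0.02 0 0 0 -1;0 -0.03 -0.1 0 0 0 -1;0 -0.03 -0.2 0 0 0 -1;0 -0.03 -0.3 0 0 0 -1;0 -0.03 -0.35 0 0 0 -1;0 -0.03 -0.35 0 0 0 -1;0 -0.03 -0.35 0 0 0 -1;0 -0.03 -0.35 0 0 0 -1",
)

```text
t: 15.57
tcp_pos: [0.4718, -0.0973, 0.2133]
tcp_rot: [0.749, 0.663, -0.001, -0.001]
wrist_force: [0.1, 0.5, -0.6]
opening: -0.0003
```

```bash
python3 g.py
python3 - <<'E'
from h import *
s=snap('scene'); cv2.imwrite('pics/s7.png',cv2.resize(s['color'][160:280,190:350,::-1],None,fx=5,fy=5,interpolation=cv2.INTER_CUBIC))
yaw=-.1213;R=np.array([[np.cos(yaw),-np.sin(yaw)],[np.sin(yaw),np.cos(yaw)]])
for X,Y in((340,445),(330,425),(350,480)):
    w=px2w(s,X/5+190,Y/5+160,.034); d=px2w(s,X/5+190,Y/5+160)
    print(np.round(R.T@(w[:2]-[.5007,-.0394]),3),'depth pt',np.round(R.T@(d[:2]-[.5007,-.0394]),3),d[2].round(3))
E
```

```text
t 15.57 caddy TCP mm [-21.6 -60.9 213.3] tipz 196.3 F caddy [ 0.05  0.46 -0.6 ] open -0.0003
[ 0.07  -0.061] depth pt [ 0.069 -0.06 ] 0.032
[ 0.057 -0.062] depth pt [ 0.057 -0.062] 0.034
[ 0.092 -0.061] depth pt [ 0.098 -0.063] 0.046
```

View pics/s7.png

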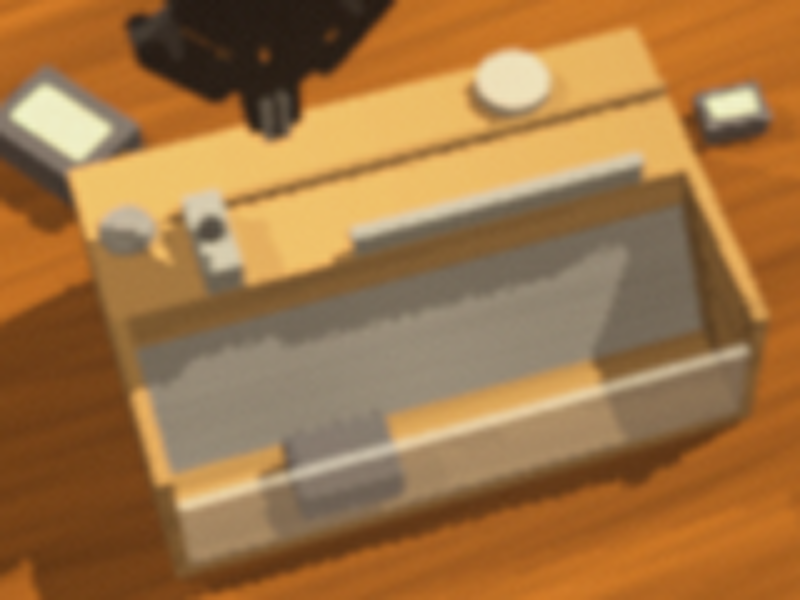

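The pack has not moved between the last two pictures, the arm is clear, and the magnet and cap are where they were. I'll hand the job in.

```bash
python3 -c "
from workcell import arm
print(arm.finish_job())"
```

```text
the job is handed in; nothing more can be done
None
```

The middle-sized pack is in the chute, and I handed the job in at about 15.6 s of the 51 s allowed; no verdict was reported.

- **Slide to the stop:** I pushed the pack along the channel with closed fingers. It slid with at most about 1.7 N, within roughly 1 N of sensor noise. At the stop the force rose to 5.8 N with no further travel, which puts the stop's face at about caddy y -89 mm (the first picture gave about -88 mm).
- **Push through the gap:** I lifted clear, went round to the near side and pushed the pack away from the robot. It passed between the stop and the rail squarely, with wrist readings no higher than about 1.2 N.
- **Last checks:** The pack lies flat on the chute floor at about caddy x 0.07, y -0.06 m, with its top at about 0.034 m. It looked the same in two pictures about 0.7 s apart. The gripper stood about 70 mm above everything, touching nothing.
- **Bystanders:** The magnet and cap are where they were. I did not measure the dish, key, carabiner and torch again, but the arm stayed well above or clear of them.
- **Limits of the checks:** Forces were read only at the end of each move, so brief peaks between readings were not seen. No check disagreed with another.

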